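# Complete the row of adhesive cans on the cobbler's bench shelf

## Robot

A 6-joint arm with a two-finger parallel gripper is mounted at the origin on the work surface. World frame = base frame: x ahead of the robot, y to its left, z up, the work surface at z = 0. Lengths are in m, angles in rad, forces in N, time in s.
With the tool pointing down it reaches from about 0.3 to 0.75 m from the base axis. Payload 8.5 kg.
Tool frame: the origin (TCP) lies midway between the tips of the shut fingers; the grasp point (between the pads) lies env.grip_depth behind it (env.grip_depth is the distance from the TCP to the grasp point, in m); y points along the fingers, x is the direction in which the jaws open and shut, and the axes are right-handed (so a half turn about y gives the same grasp; the last joint's range is limited). The gripper opens to 88 mm and grips with 3 to 60 N. Pads are 18 mm wide; open, the fingers measure 123 mm over their backs; the gripper's body (75 mm by 187 mm) begins 45 mm behind the grasp point.
Start: joints at [0.962, 0.381, 1.297, -0, 1.464, -0.215], TCP at [0.211, 0.508, 0.239] pointing down, gripper open.
Joint ranges: [-3.11, 3.11], [-0.89, 2.33], [0.22, 2.48], [-1.42, 4.56], [0.17, 2.85], [-2.88, 2.88]. Speed limits (rad/s): [2.39, 2.39, 3.14, 3.14, 3.14, 3.14].

## Interface

Orientations are given as a 3x3 rotation matrix whose columns are the frame's x, y, z axes.
In Python, from workcell import env, status, optics, order gives the robot as it stands. The module is installed in compiled form; this text tells all that it offers. Calls block until the motion is done:
- env.goto(position, orientation): joint-space move of the TCP to a pose.
- env.line_to(position, frame=None, feed=0.15, f_stop=None): straight line of the TCP; frame=None keeps the orientation; feed is the mean speed in m/s. With f_stop (N) it stops when the force on the tool has changed by that much, and returns True; else False.
- env.movej(angles): joint-space move.
- env.gripper_to(opening, newtons=None): opening from 0.0 (shut) to 1.0 (fully open); newtons is the grip in N (None keeps the last); returns when the fingers have stopped.
- env.dwell(seconds).
- env.ik(position, orientation): joint angles nearest the present ones, or None.
- status.state(): the state.
- optics.camera(name): name is "side" or "top" or "wrist"; returns a dict with "pixels" (400x640x3 uint8, blue, green, red), "depth" (400x640 float32, m along the optical axis (not along the pixel's ray), 0 where there is no reading), "fx", "fy", "cx", "cy" (pixels), "R" (3x3) and "t" (3): a world point X has camera coordinates R X + t; the wrist camera has in their place "T_tool_cam" (4x4, takes a point from camera to tool coordinates, whose origin is the TCP and whose axes are the tool frame's). Camera axes: x right, y down, z forward; pixel columns grow to the right and rows downward; lengths in m; the calibration is good to about 2 mm. A picture is of the moment at which its call begins: read the wrist's pose just before it.
A pose or a line that the arm cannot do raises env.Unreachable and nothing moves.
- order.finish_job(): hands the job in, once; it reports no verdict.
The state is a dict: "time": time; "joint_positions": joint angles; "qd": joint speeds; "joint_torque": joint torques, N m; "ee_pos": TCP position; "ee_rot": TCP orientation; "force": force on the tool from outside, world axes, zero at the start; "torque": the same for the moment, N m; "finger_gap": opening from 0.0 (shut) to 1.0 (fully open).
Only numpy, scipy, OpenCV 4.12 (cv2) and the standard library are available. Lean on these libraries where they do the work, as an engineer would, in place of code of your own. Each camera call takes 0.05 s, during which the arm holds its last target. There are 200 camera calls.

## Task

One oblong steel adhesive can stands on the low wooden shelf, and two more just like it stand among other things on the bench in front. Set those two upright on the shelf, one on each side of the can already there and about a finger's width (15 mm) from it, so that the three make a neat row with their wide faces forward, square and in line. Leave the can on the shelf where it is.

Things in the scene. Friction and masses are not known exactly. Their poses are not given: they have to be found in the camera images.
- can_a: One of the two cans to move: oblong steel adhesive can, 42 mm along its x, 60 mm along its y (the wide side), 90 mm high, with a black cap (22 mm across, 10 mm high) in the middle of its top; about 0.3 kg, the same half a turn round. Origin at the centre of its underside, z up. Starts upright on the bench between robot and shelf, its neighbours 100 mm or more away centre to centre.
- can_b: The other can to move, identical to can_a, same axes and origin; either may go on either side. Bystanders on the bench, up to 135 mm high: a taller square can, a smaller oblong can and a round can of plain steel, a jar, a hammer and a brush.
- shelf_can: The can already on the shelf, identical to can_a, same axes and origin; its wide face (-x) looks to the shelf's front. Loose, not to be moved. The row runs along its y: the other two go on its +y and -y sides, centres about 75 mm from its own.
- shelf: Fixed low wooden shelf: board 130 mm deep (its x), 480 mm long (its y), upper face 50 mm above the bench; a back strip 8 mm thick along its far (+x) edge rises 12 mm above that face. Origin on the bench under the board's centre, -x is its front, towards the robot. A flat round tin, 56 mm across, 30 mm high, stands on it about 195 mm along +y.
Things that resemble listed ones, but are neither listed nor needed, are in the scene too. Leave any red look-alike of the can_b alone.

How it is judged:
By the outcome, as a careful person would: the job done as asked, in the order asked, and still so for the second after the job is handed in, with the robot touching nothing.
It also fails if it takes over 61 s, if anything falls off the work surface, if the arm or the gripper's body presses on something with over 40 N, if the wrist force passes 120 N, or if a joint passes its speed limit or range.

## Working session

There is one attempt and no reset: what is moved stays moved. The work goes in short steps, each a Python script; the robot and the scene stay as the last script left them, time stands still between calls to the robot, and variables do not carry over. Pictures are saved under pics/ and viewed, about 8 in all and at most 12, crops included, and the job is handed in when it is done.

```bash
mkdir -p pics
python3 - <<'E'
from workcell import env,status,optics
import cv2,numpy as np
for n in("top","side"):
    c=optics.camera(n); cv2.imwrite(f"pics/{n}0.png",c["pixels"]); np.savez(f"{n}0.npz",**c)
    print(n,c["R"].round(3).tolist(),c["t"],c["fx"],c["cx"],c["cy"])
print(env.grip_depth,status.state()["time"],status.state()["ee_rot"].__repr__())
E
```

```text
top [[0.004, -1.0, -0.019], [-0.981, -0.0, -0.193], [0.193, 0.019, -0.981]] [0.00733541 0.5173871  0.67416037] 372.7136026238868 318.66427163573167 199.28451997728237
side [[0.766, -0.643, -0.01], [-0.442, -0.516, -0.734], [0.467, 0.566, -0.679]] [-0.37884004  0.25121654  0.85525806] 452.32461688513786 315.72732709918114 205.05527013400362
0.0187 0.1 array([[ 3.83627437e-01, -7.39274234e-04, -9.23487652e-01],
       [ 9.23487085e-01, -1.05968805e-03,  3.83628050e-01],
       [-1.26221516e-03, -9.99999165e-01,  2.76184796e-04]])
```

View pics/top0.png

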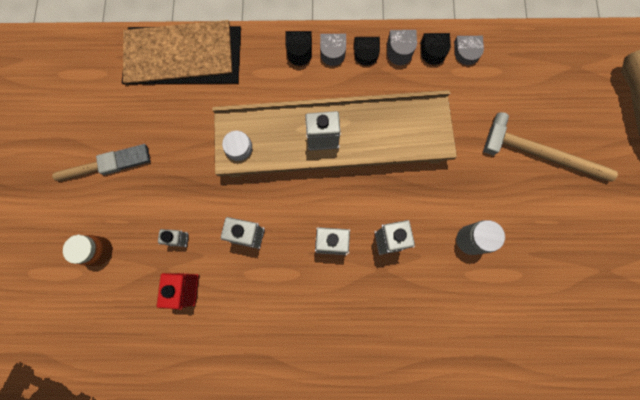

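View pics/side0.png

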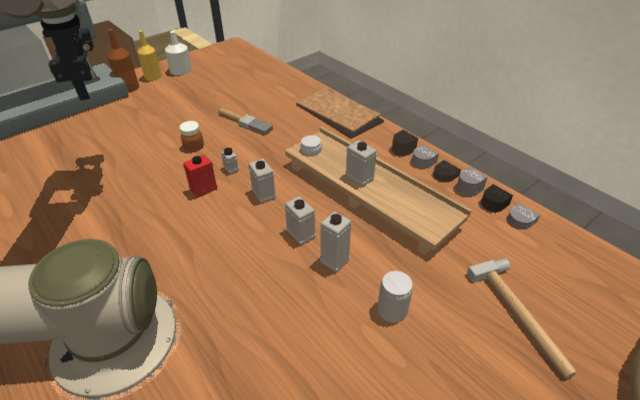

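The top view shows the two cans at about (243,233) and (333,241). The taller square can is at (397,238) and the shelf can at (322,125). Next I'll measure the top faces from depth.

```bash
cat > h.py <<'E'
import numpy as np,cv2
def cloud(c,R,t):
    d=c["depth"].astype(float); v,u=np.mgrid[:d.shape[0],:d.shape[1]]
    P=np.stack([(u-c["cx"])/c["fx"]*d,(v-c["cy"])/c["fy"]*d,d],-1)
    W=(P-t)@R   # R^T (P-t)
    W[d==0]=np.nan; return W
def face(W,xy,zlo,zhi,r=0.06):
    m=(np.hypot(W[...,0]-xy[0],W[...,1]-xy[1])<r)&(W[...,2]>zlo)&(W[...,2]<zhi)
    P=W[m]; (c,s,a)=cv2.minAreaRect((P[:,:2]*1000).astype(np.float32)); 
    if s[0]>s[1]: s=s[::-1];a+=90   # a: angle of short axis in deg
    a=(a+90)%180-90
    return np.round([*c,*s,a,np.median(P[:,2])*1000,len(P)],1)
E
python3 - <<'E'
import numpy as np
from h import *
for n in("top","side"):
    c=dict(np.load(n+"0.npz")); W=cloud(c,c["R"],c["t"])
    if n=="top":
        C=[W[240,243-7],W[247,325],W[245,408],W[133,313]]
        F=[W[p] for p in[(150,225),(160,440),(122,445),(290,180),(237,165),(237,487),(148,237),(250,80)]]
        print(np.round(F,3).tolist())
    for p in C: 
        z=p[2]; print(n,p.round(3),face(W,p,C[C.index(p) if 0 else [q is p for q in C].index(True)][2]-.006,z+.005))
    m=(abs(W[...,2]-.05)<.006)&(W[...,0]>.45)&(W[...,0]<.75)&(abs(W[...,1])<.3)
    r=cv2.minAreaRect((W[m][:,:2]*1000).astype(np.float32));print("shelf",r,np.median(W[m][:,2]))
E
```

```text
[[0.608, 0.188, 0.081], [0.601, -0.235, 0.037], [0.676, -0.246, 0.05], [0.347, 0.251, 0.091], [0.442, 0.296, 0.066], [0.441, -0.293, 0.091], [0.612, 0.165, 0.079], [0.417, 0.451, 0.072]]
top [0.435 0.156 0.09 ] [451.5 153.8  41.9  60.2 -11.5  90.6 626. ]
top [ 0.422 -0.004  0.091] [435.7 -16.8  42.   60.   -3.4  90.6 647. ]
top [ 0.424 -0.144  0.127] [ 440.5 -129.3   45.8   46.1   10.   125.5  575. ]
top [0.619 0.017 0.14 ] [637.7   0.9  42.4  59.8   4.1 140.5 630. ]
shelf ((591.5359497070312, 7.39862060546875), (577.9575805664062, 282.0540466308594), 89.9507827758789) 0.05084370897312042
side [0.435 0.156 0.09 ] [448.1 152.9  41.6  61.4 -11.1  89.2 228. ]
side [ 0.422 -0.004  0.091] [432.8 -17.   41.8  61.2  -3.9  89.3 300. ]
side [ 0.424 -0.144  0.127] [ 437.3 -130.2   46.    46.3  -80.6  124.3  300. ]
side [0.619 0.017 0.14 ] [ 6.335e+02 -3.000e-01  4.340e+01  5.970e+01  3.700e+00  1.394e+02
  2.480e+02]
shelf ((576.5875244140625, 18.802947998046875), (275.127685546875, 568.227783203125), 4.276912212371826) 0.049744819987306
```

```bash
cat >> h.py <<'E'
from workcell import env,status,optics
def rot(a,flip=False):
    a=np.radians(a)+(np.pi if flip else 0)
    x=np.array([np.cos(a),np.sin(a),0]); y=np.array([0,0,-1.]); return np.stack([x,y,np.cross(x,y)],1)
def wrist(name=None):
    s=status.state(); c=optics.camera("wrist"); T=np.array(c["T_tool_cam"])
    Rw=s["ee_rot"]@T[:3,:3]; tw=s["ee_rot"]@T[:3,3]+s["ee_pos"]
    if name: cv2.imwrite(f"pics/{name}.png",c["pixels"])
    return cloud(c,Rw.T,-Rw.T@tw)
E
python3 - <<'E'
from h import *
for f in(0,1):
    for p,a in(([.45,.154,.25],-11.5),([.436,-.017,.25],-3.4),([.638,.08,.3],4),([.638,-.075,.3],4)): 
        q=env.ik(np.array(p),rot(a,f)); print(f,None if q is None else np.round(q,2))
F=0
q=[env.ik(np.array([.4,.154,.28]),rot(-11.5,f)) for f in(0,1)]
F=int(np.argmin([9 if x is None else np.abs(np.array(x)-status.state()["joint_positions"]).max() for x in q])); print("flip",F)
env.goto(np.array([.45,.154,.28]),rot(-11.5,F))
W=wrist("w1"); print(status.state()["time"])
m=np.isfinite(W[...,2]);print(W[m].min(0),W[m].max(0))
print(face(W,[.451,.154],.084,.096)); c=optics.camera("wrist"); print(np.array(c["T_tool_cam"]).round(3))
E
```

```text
0 [ 0.08  0.24  1.47 -0.    1.43  0.28]
0 [-0.31  0.17  1.57 -0.    1.41 -0.25]
0 [-0.06  0.53  0.88 -0.    1.73 -0.13]
0 [-0.3   0.52  0.88 -0.    1.73 -0.37]
1 [ 0.08  0.24  1.47  0.    1.43 -2.86]
1 None
1 None
1 [-0.3   0.52  0.88 -0.    1.73  2.77]
flip 0
1.7333
[-0.07033146 -0.24251776 -0.00314834] [0.92160557 0.43409433 0.38409214]
[ 452.8  156.    41.2   58.7  -12.3   90.1 1522. ]
[[ 1.    -0.    -0.    -0.   ]
 [ 0.    -0.29   0.957 -0.146]
 [-0.    -0.957 -0.29   0.076]
 [ 0.     0.     0.     1.   ]]
```

View pics/w1.png

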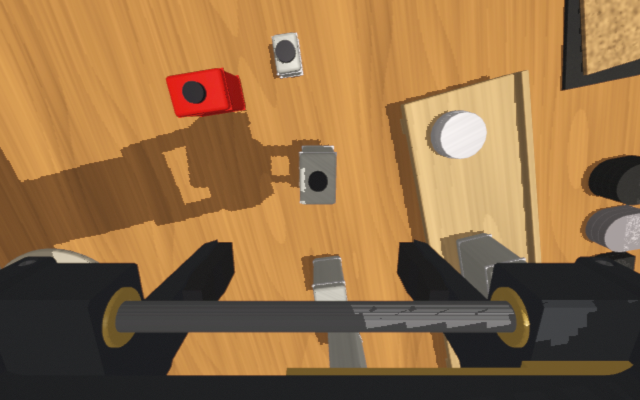

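The wrist view shows can_a's cap at (318,181), centred between the fingers, with the gripper body's long side along the jaws. I'll look at can_b and the shelf can from the same relative pose, so that calibration errors cancel.

Run:
```python
from h import *
env.goto(np.array([.436,-.017,.28]),rot(-3.4)); W=wrist(); print("b",face(W,[.437,-.016],.084,.096))
env.goto(np.array([.6377,.0009,.33]),rot(4.1)); W=wrist("w2"); s=face(W,[.638,.001],.134,.146); print("s",s)
m=(abs(W[...,2]-.05)<.006)&(W[...,0]>.53)&(W[...,0]<.75)&(abs(W[...,1])<.24)
P=W[m]; print("shelf x range near y=.08:",[ (y,P[abs(P[:,1]-y)<.006][:,0].min().round(4),P[abs(P[:,1]-y)<.006][:,0].max().round(4)) for y in(.06,.09,.12)])
print(status.state()["time"])
```

```text
b [ 436.8  -15.4   41.4   60.4   -4.5   90.1 1544. ]
s [ 639.1    2.7   42.    58.7    4.   140.1 1535. ]
shelf x range near y=.08: [(0.06, np.float64(0.5798), np.float64(0.711)), (0.09, np.float64(0.5774), np.float64(0.7086)), (0.12, np.float64(0.5764), np.float64(0.7065))]
3.45
```

```bash
cat >> h.py <<'E'
def V(x,y,z): return np.array([x,y,z])
def pick_place(p,a,t,b,z0=0.0):
    env.gripper_to(.85)
    env.goto(V(*p,z0+.17),rot(a)); env.line_to(V(*p,z0+.049),feed=.12)
    env.gripper_to(0.,25); print("gap",status.state()["finger_gap"]*88)
    env.line_to(V(*p,z0+.225),feed=.25)
    env.goto(V(*t,.225),rot(b)); env.line_to(V(*t,.108),feed=.15)
    hit=env.line_to(V(*t,.097),feed=.02,f_stop=5); print("hit",hit,status.state()["ee_pos"].round(4))
    env.gripper_to(.8); env.line_to(V(*t,.22),feed=.2); print("t",status.state()["time"],status.state()["force"].round(1))
E
python3 - <<'E'
from h import *
s=V(.6391,.0027,0); b=np.radians(4.0); ty=s+.075*V(-np.sin(b),np.cos(b),0)
pick_place([.4528,.156],-12,ty[:2],4.0)
env.goto(V(*ty[:2],.33),rot(4)); W=wrist(); print("A",face(W,ty[:2],.134,.146,.04)); 
env.goto(V(.6377,.0009,.33),rot(4.1)); W=wrist("w3"); print("S",face(W,[.638,.001],.134,.146,.04),"A",face(W,ty[:2],.134,.146,.04))
c=optics.camera("top"); cv2.imwrite("pics/top1.png",c["pixels"]); W=cloud(c,c["R"],c["t"])
print("top S",face(W,[.638,.001],.134,.146,.04),"A",face(W,ty[:2],.134,.146,.04))
print(ty,status.state()["time"])
E
```

```text
gap 41.51534645694445
hit True [0.6337 0.0775 0.099 ]
t 11.1333 [0.3 0.5 0.1]
A [ 633.8   77.2   42.    58.6    4.2  140.  1522. ]
S [ 639.1    2.8   41.9   59.     3.8  140.1 1535. ] A [ 634.    76.3   42.1   59.7    3.8  140.1 1891. ]
top S [ 0.  0.  0.  0.  0. nan  0.] A [ 0.  0.  0.  0.  0. nan  0.]
[0.63386826 0.0775173  0.        ] 12.2083
  return _methods._mean(a, axis=axis, dtype=dtype,
  ret = ret.dtype.type(ret / rcount)
```

View pics/w3.png

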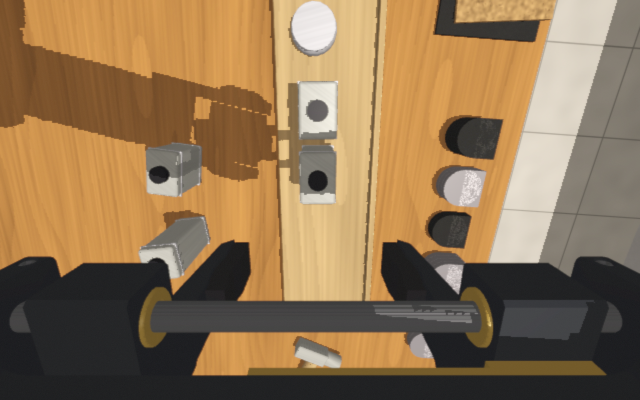

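Can_a (cap at (317,110)) stands in line with the shelf can (cap at (318,180)), 74–75 mm apart centre to centre. Next is can_b.

Run:
```python
from h import *
s=V(.6391,.0027,0); b=np.radians(4.0); tb=s-.075*V(-np.sin(b),np.cos(b),0)
pick_place([.4368,-.0154],-4,tb[:2],4.0)
env.goto(V(*tb[:2],.33),rot(4)); W=wrist("w4"); print("B",face(W,tb[:2],.134,.146,.04),"S",face(W,[.639,.003],.134,.146,.035))
env.goto(V(.3,.35,.3),rot(60))
c=optics.camera("top"); cv2.imwrite("pics/top2.png",c["pixels"]); W=cloud(c,c["R"],c["t"])
for k in((.633,.0755),(.638,.001),(.643,-.0735)): print("top",face(W,k,.134,.146,.038))
print(status.state()["time"])
```

```text
gap 42.08623457140234
hit True [ 0.6441 -0.0721  0.099 ]
t 19.725 [-0.1  1.3  0. ]
B [ 644.4  -71.9   42.    59.5    4.3  140.1 1546. ] S [ 639.1    2.7   42.    58.8    4.1  140.1 1862. ]
top [632.7  75.1  42.6  59.7   3.5 140.6 644. ]
top [637.6   0.9  41.5  59.8   3.6 140.5 635. ]
top [642.9 -73.5  42.   60.3   4.4 140.5 635. ]
22.3083
```

View pics/top2.png

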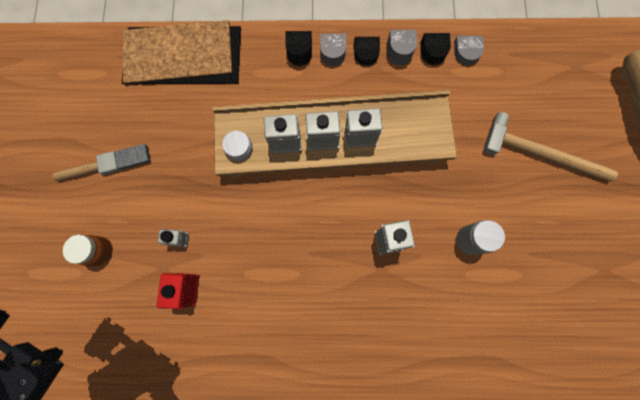

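The three cans stand in a row, with caps at (281,125), (323,122) and (365,119). Nothing else has moved and the arm is clear, so I'll hand in.

```bash
python3 -c "
from workcell import order; order.finish_job()"
```

```text
the job is handed in; nothing more can be done
```

Both cans now stand upright on the shelf, one on each side of the can already there, and the job is handed in. It took about 22 s of robot time, against the 61 s limit.

- **Spacing:** The last top-camera check put the centres 74.4 mm and 74.6 mm from the shelf can, which leaves gaps of about 14.5 mm.
- **Alignment:** The three cans read within 1° of each other (3.5°, 3.6° and 4.4° by the top camera, about 4° each by the wrist camera). They are in line to within about 0.5 mm.
- **Shelf can:** It stayed put. Before and after readings differ by 0.1 mm or less.
- **Other things on the bench:** They look unmoved in the last picture, including the red can, and the arm was clear of everything.
- **Disagreements:** The cameras' absolute positions differ by 1–5 mm: wrist and top by 1–2 mm, and the side camera up to about 5 mm from the wrist. I therefore placed the cans using relative wrist-camera measurements. No check failed, apart from one top-camera reading while the arm blocked the view, which I repeated.

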